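# Clamp a casting mould with the coarse ring only

### The arm

A 7-joint arm with a two-finger parallel gripper is mounted at the origin on the work surface. World frame = base frame: x ahead of the robot, y to its left, z up, the work surface at z = 0. Lengths are in m, angles in rad, forces in N, time in s.
With the tool pointing down it reaches from about 0.4 to 0.85 m from the base axis. Payload 4.5 kg.
Tool frame: the origin (TCP) lies midway between the tips of the shut fingers; the grasp point (between the pads) lies 19 mm behind it (arm.grasp_offset is the distance from the TCP to the grasp point, in m); z points along the fingers, y is the line along which they close (so a half turn about z gives the same grasp; the last joint's range is limited). The gripper opens to 85 mm and grips with 20 to 120 N. Pads are 22 mm wide; open, the fingers measure 114 mm over their backs; the gripper's body (76 mm by 85 mm) begins 54 mm behind the grasp point. The pads swing forward as they close: fully open they stand 13 mm farther back than shut.
Start: joints at [1.272, 0.689, -0.195, 1.565, 0.157, 0.902, -0.215], TCP at [0.204, -0.591, 0.231] pointing down, gripper open.
Joint ranges: [-3.01, 3.01], [-0.46, 2.08], [-1.47, 1.51], [0.13, 2.56], [-1, 4.14], [0.04, 2.09], [-2.66, 2.66]. Speed limits (rad/s): [2.57, 2.57, 3.14, 3.14, 3.14, 3.14, 3.14].

### API

Orientations are given as a rotation vector (axis times angle).
In Python, from cell import arm, hand, inverse_kinematics, sense, eyes, ticket gives the robot as it stands. The module is installed in compiled form; this text tells all that it offers. Calls block until the motion is done:
- arm.goto(position, orientation): joint-space move of the TCP to a pose.
- arm.move_linear(position, rotation=None, vel=0.15, contact_N=None): straight line of the TCP; rotation=None keeps the orientation; vel is the mean speed in m/s. With contact_N (N) it stops when the force on the tool has changed by that much, and returns True; else False.
- arm.move_j(angles): joint-space move.
- hand.move_gripper(opening, squeeze=None): opening from 0.0 (shut) to 1.0 (fully open); squeeze is the grip in N (None keeps the last); returns when the fingers have stopped.
- arm.sleep(seconds).
- inverse_kinematics(position, orientation): joint angles nearest the present ones, or None.
- sense(): the state.
- eyes.capture(name): name is "scene" or "top" or "wrist"; returns a dict with "color" (480x640x3 uint8, red, green, blue), "fovy" (degrees; the focal length in pixels is half the picture's height over the tangent of half this angle, whatever the lens; pixels are square), "cx", "cy" (the principal point, pixels), "dist" ([k1, k2, p1, p2, k3] as OpenCV has them; the pictures are not rectified), "world_from_camera" (4x4, takes a point from camera to world coordinates); the wrist camera has in their place "T_tool_cam" (4x4, takes a point from camera to tool coordinates, whose origin is the TCP and whose axes are the flange's). Camera axes: x right, y down, z forward; pixel columns grow to the right and rows downward; lengths in m; the calibration is good to about 2 mm. A picture is of the moment at which its call begins: read the wrist's pose just before it. There is no depth.
A pose or a line that the arm cannot do raises arm.PlanningError and nothing moves.
- ticket.finish_job(): hands the job in; it is judged then, once.
The state is a dict: "t": time; "qpos": joint angles; "joint_vel": joint speeds; "joint_efforts": joint torques, N m; "eef_pos": TCP position; "ee_rot": TCP orientation; "force": force on the tool from outside, world axes, zero at the start; "torque": the same for the moment, N m; "grip_width": opening from 0.0 (shut) to 1.0 (fully open); "grip_force": force on a finger pad.
Only numpy, scipy, OpenCV 4.12 (cv2) and the standard library are available. Lean on these libraries where they do the work, as an engineer would, in place of code of your own. Each camera call takes 0.05 s, during which the arm holds its last target. There are 200 camera calls.

### The job

Stand the closed plaster mould upright between the two jaws of the bench clamp, centred and square to them, then turn only the big outer hexagonal ring clockwise until the mould is held snugly against the fixed jaw, at about 15 newtons (the plaster cracks at 40). The small round fine knob on top of the ring is already set and must stay as it is; leave the can, the cup and the tray where they are, and let go at the end.

Things in the scene. Friction and masses are not known exactly. Their poses are not given: they have to be found in the camera images.
- clamp: Grey bench clamp, fixed; origin at the centre of the underside of its base plate (120 mm along x, 300 mm along y, 20 mm thick), z up. The mould stands on the plate between the jaws at x = 0: the fixed jaw's face is at y = -100 mm; facing it, a sliding aluminium jaw 50 mm wide, 36 tall. Knob axis upright at x = 0, y = +85 mm on a 74 mm square housing, top at z = 42 mm, with a 36 mm neck to the ring
- backjaw: Fixed jaw, dark steel, 50 mm wide (along the clamp's x), 40 mm tall; origin on the plate's top, 12 mm behind the middle of its face. Axes as the clamp's
- ring (a joint): Turn of the outer ring in rad, 0 to 2.6, growing clockwise from above: 12 mm of jaw travel per rad. Jaws are 71 mm apart at 0, 60 to 64 mm at the start. Once on the mould the jaw is sprung: 8 N more per mm. Friction of 0.45 N m keeps the ring where left; each N of clamping adds 0.012 N m, both to the torque that turns it and to that felt at rest after a step (friction may then act the other way)
- ring_grip (a point): Centre of the outer ring, on the knob axis at mid height (70 mm above the table). The ring is a bare aluminium hexagon, 24 mm tall (58 to 82 mm above the table), 56 mm over its flats, 65 mm over its corners. The point turns with the ring; its own +y and -y point at two opposite flats (at ring = 0 along the clamp's y)
- fine (a joint): Turn of the inner fine knob in rad, clockwise from above. It turns at a light touch and must stay put (within about 0.15 rad)
- fine_mark (a point): White mark on the top of the inner fine knob, 12 mm from the knob axis and 100 mm above the table. The knob is round, black plastic, 28 mm in diameter and stands 18 mm above the ring
- mould: Closed plaster mould, loose off-white block of two halves with a dark gasket between, 0.3 kg. 60 mm along its x, 45 mm tall; hand-made, so its thickness along y is anything from 47 to 53 mm. Origin under it, 24.5 mm from its -y face, z up; pour hole in the top. It is clamped across its y faces: its y goes along the clamp's y, either way round; held by its x faces the fingers clear the jaws
- can: Yellow spray can, 66 mm in diameter, 190 mm tall, standing; origin at the centre of its underside. Leave alone
- cup: White plastic mixing cup, 76 mm over the rim, 85 mm tall; origin at the centre of its underside. Leave alone
- tray: Open cardboard tray, 170 x 170 x 40 mm; origin at the centre of its underside. Leave alone
Not all that is in view belongs to the job. Of the things that look like the mould, the middle-sized one is meant.

How it is judged:
On the way, in this order (a step that is already met when the one before it is completed fails the run):
1. the mould stands on the plate between the jaws and is let go, not yet clamped (x of mould in the frame of clamp between -0.012 and 0.012 m and z of mould in the frame of clamp between 0.017 and 0.0235 m and y of mould in the frame of clamp between -0.08 and -0.05 m and angle between mould's own z axis and vertical below 0.06 rad and contact force between the fingers and mould below 0.3 N and contact force between mould and backjaw below 3 N), for 0.2 s.
2. the mould is clamped against the fixed jaw (contact force between mould and backjaw above 8 N), for 0.2 s.
At the end, for the whole second after the job is handed in: The mould stands upright on the clamp's plate (tilt under 0.06 rad), at most 12 mm off the clamp's middle line, square to the jaws within 0.08 rad, clamped with 8 to 23 N against the fixed jaw; the mark on the fine knob is within 2 mm of its start; all at rest (x of mould in the frame of clamp between -0.012 and 0.012 m and z of mould in the frame of clamp between 0.017 and 0.0235 m and y of mould in the frame of clamp between -0.08 and -0.05 m and angle between mould's own z axis and vertical below 0.06 rad and angle between the y axis of mould and the y axis of clamp, either way round below 0.08 rad and contact force between mould and backjaw between 8 and 23 N and distance of fine_mark from where it was at the start of the episode below 0.002 m and linear speed of mould below 0.01 m/s and velocity of joint ring below 0.05 rad/s); the robot touches nothing.
It fails at once if the mould is cracked: more than 40 N between it and the fixed jaw (contact force between mould and backjaw above 40 N).
It fails at once if the inner fine knob is turned or dragged along (its mark moves more than 2 mm) (distance of fine_mark from where it was at the start of the episode above 0.002 m).
It fails at once if the can, the cup or the tray is displaced by more than 15 mm (distance of any of can, cup, tray from where it was at the start of the episode above 0.015 m).
It also fails if it takes over 58 s, if anything falls off the work surface, if the arm or the gripper's body presses on something with over 40 N, if the wrist force passes 120 N, or if a joint passes its speed limit or range.

## Working session

There is one attempt and no reset: what is moved stays moved. The work goes in short steps, each a Python script; the robot and the scene stay as the last script left them, time stands still between calls to the robot, and variables do not carry over. Pictures are saved under pics/ and viewed, at most 10 in all, crops included, and the job is handed in when it is done.

```bash
mkdir -p pics
cat > h.py <<'E'
import numpy as np, cv2
from cell import arm, hand, inverse_kinematics, sense, eyes, ticket
from scipy.spatial.transform import Rotation as R
def cap(n):
    s=sense(); c=eyes.capture(n); im=c["color"]
    f=im.shape[0]/2/np.tan(np.radians(c["fovy"])/2)
    K=np.array([[f,0,c["cx"]],[0,f,c["cy"]],[0,0,1.]])
    if n=="wrist":
        T=np.eye(4);T[:3,:3]=R.from_rotvec(s["ee_rot"]).as_matrix();T[:3,3]=s["eef_pos"];T=T@np.array(c["T_tool_cam"])
    else: T=np.array(c["world_from_camera"])
    return im,K,np.array(c["dist"],float),T
def save(im,p): cv2.imwrite(p,cv2.cvtColor(im,cv2.COLOR_RGB2BGR))
def plane(px,K,D,T,z):
    p=cv2.undistortPoints(np.array(px,float).reshape(-1,1,2),K,D).reshape(-1,2)
    d=np.c_[p,np.ones(len(p))]@T[:3,:3].T; o=T[:3,3]
    return o+d*((z-o[2])/d[:,2])[:,None]
def proj(P,K,D,T):
    Ti=np.linalg.inv(T); return cv2.projectPoints(np.array(P,float).reshape(-1,1,3),cv2.Rodrigues(Ti[:3,:3])[0],Ti[:3,3],K,D)[0].reshape(-1,2)
E
python3 - <<'E'
from h import *
for n in("scene","top"):
    im,K,D,T=cap(n); save(im,f"pics/{n}0.png"); print(n,K[0,0],D,T.round(3).tolist())
print(sense()["t"])
E
```

```text
scene 608.5016740723538 [0.06970632 0.         0.         0.         0.        ] [[0.868, 0.361, -0.34, 0.976], [0.496, -0.628, 0.599, -0.703], [0.003, -0.689, -0.725, 0.941], [0.0, 0.0, 0.0, 1.0]]
top 592.7093190536096 [-0.0408318  0.         0.         0.         0.       ] [[0.049, -0.977, 0.207, 0.362], [-0.999, -0.049, 0.008, -0.014], [0.002, -0.207, -0.978, 1.208], [0.0, 0.0, 0.0, 1.0]]
0.1
```

View pics/top0.png

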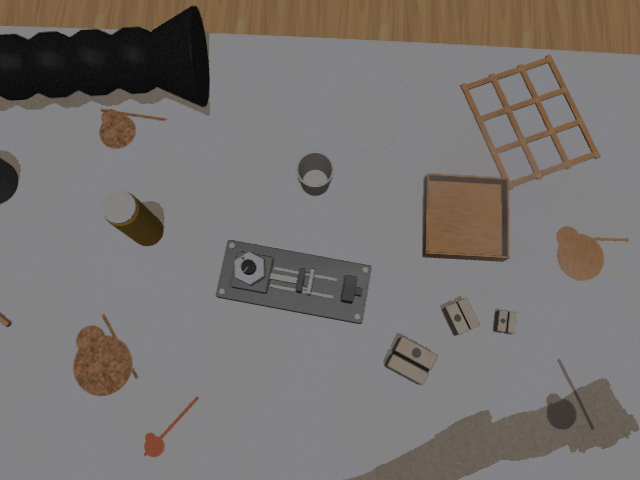

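View pics/scene0.png

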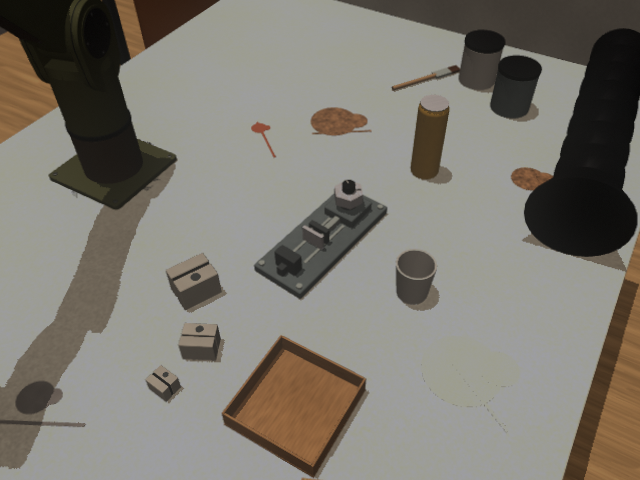

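The top view shows the clamp base with corners at about (231,241), (370,264), (356,321) and (218,299), and the ring at (249,268). The fixed jaw is at (349,288). The middle-sized mould is at (460,316), with a larger one at (411,359) and a smaller one at (506,321). The scene view agrees.

Run:
```python
from h import *
im,K,D,T=cap("top")
c=plane([(231,241),(370,264),(356,321),(218,299)],K,D,T,.02); print("base",c.round(4).tolist(),c.mean(0).round(4), np.linalg.norm(c[1]-c[0]),np.linalg.norm(c[2]-c[1]))
C=c.mean(0); yv=(c[0]+c[3]-c[1]-c[2])[:2]; a=np.arctan2(-yv[0],yv[1]); print("clamp yaw",a)
print("ring",plane([(249,268)],K,D,T,.082), "fine",plane([(249,267)],K,D,T,.1),"mould",plane([(460,316)],K,D,T,.045))
big=cv2.resize(im[220:350,200:540],None,fx=2.35,fy=2.35,interpolation=cv2.INTER_CUBIC); big=cv2.convertScaleAbs(big,alpha=1.7); save(big,"pics/topcrop.png")
# wrist over mould
m=plane([(460,316)],K,D,T,.045)[0]
print(sense()["ee_rot"])
w,Kw,Dw,Tw=cap("wrist"); t=np.linalg.inv(np.r_[np.c_[R.from_rotvec(sense()["ee_rot"]).as_matrix(),np.array(sense()["eef_pos"])],[[0,0,0,1]]]) @ Tw
print("T_tool_cam",t.round(3).tolist(),Kw[0,0])
for yaw in np.arange(-3.1,3.2,.4):
    q=inverse_kinematics([m[0],m[1],.25],(R.from_rotvec([0,0,yaw])*R.from_rotvec([np.pi,0,0])).as_rotvec()); print(round(yaw,1), None if q is None else np.round(q,2))
```

```text
base [[0.6137, 0.1794, 0.02], [0.58, -0.1071, 0.02], [0.4631, -0.0829, 0.02], [0.4932, 0.196, 0.02]] [0.5375 0.0464 0.02  ] 0.2884942510615435 0.11939192086277778
clamp yaw -0.11242252437571586
ring [[0.54914734 0.13039325 0.082     ]] fine [[0.54806828 0.12823106 0.1       ]] mould [[ 0.48053214 -0.28508581  0.045     ]]
[-3.09684787e+00 -5.20221105e-01  4.89428312e-04]
T_tool_cam [[0.0, -0.955, -0.297, 0.076], [1.0, 0.0, -0.001, 0.001], [0.001, -0.297, 0.955, -0.143], [0.0, 0.0, 0.0, 1.0]] 341.5435458673412
-3.1 [ 0.99  0.73 -0.97  1.72  0.68  1.06  1.4 ]
-2.7 [ 1.1   0.86 -1.25  1.72  0.86  1.23  1.63]
-2.3 [-0.14  0.94  1.3   1.78 -0.98  1.23 -2.42]
-1.9 [ 0.15  0.63  0.52  1.77 -0.4   0.85 -2.62]
-1.5 [ 0.22  0.6   0.39  1.76 -0.3   0.83 -2.32]
-1.1 [ 0.29  0.59  0.26  1.76 -0.2   0.82 -2.02]
-0.7 [ 0.37  0.58  0.14  1.76 -0.11  0.81 -1.71]
-0.3 [ 0.44  0.57  0.02  1.75 -0.01  0.81 -1.4 ]
0.1 [ 0.52  0.57 -0.11  1.75  0.08  0.82 -1.1 ]
0.5 [ 0.58  0.58 -0.22  1.75  0.16  0.83 -0.77]
0.9 [ 0.65  0.59 -0.32  1.74  0.24  0.85 -0.45]
1.3 [ 0.71  0.6  -0.43  1.74  0.32  0.87 -0.13]
1.7 [ 0.78  0.62 -0.54  1.74  0.39  0.9   0.2 ]
2.1 [ 0.84  0.64 -0.65  1.73  0.47  0.93  0.53]
2.5 [ 0.9   0.67 -0.78  1.73  0.55  0.98  0.84]
2.9 [ 0.96  0.7  -0.89  1.73  0.63  1.02  1.17]
```

View pics/topcrop.png

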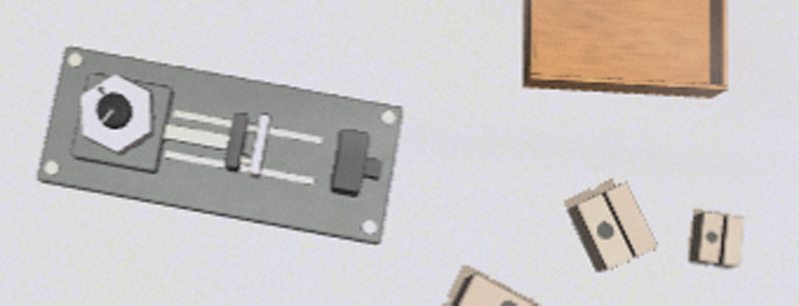

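The enhanced crop shows the mould's gasket running from (603,190) to (635,255) and the pour hole at (604,230). The ring and black knob are at (115,112), with the jaws at (262,142) and (350,162). The measured ring position matches the clamp geometry to within 2 mm. Next I look from near.

```bash
cat >> h.py <<'E'
def down(yaw): return (R.from_rotvec([0,0,yaw])*R.from_rotvec([np.pi,0,0])).as_rotvec()
E
python3 - <<'E'
from h import *
yaw=2.03
arm.goto([.48,-.285,.25],down(yaw)); arm.sleep(.2)
s=sense(); im,K,D,T=cap("wrist"); np.savez("wm.npz",im=im,K=K,D=D,T=T); save(im,"pics/wm.png")
arm.goto([.54,.046,.36],down(1.46)); arm.sleep(.2)
im2,K,D,T=cap("wrist"); np.savez("wc.npz",im=im2,K=K,D=D,T=T); save(im2,"pics/wc.png")
print(sense()["t"],T.round(3).tolist())
E
```

```text
3.5583 [[0.994, -0.108, -0.034, 0.549], [-0.113, -0.949, -0.296, 0.119], [-0.0, 0.298, -0.955, 0.502], [0.0, 0.0, 0.0, 1.0]]
```

View pics/wm.png

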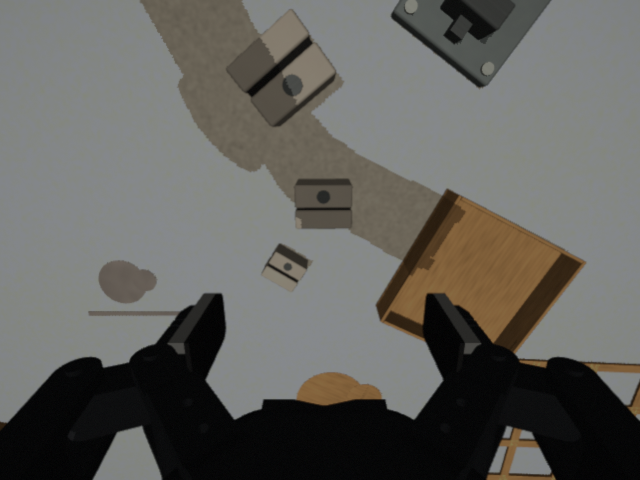

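View pics/wc.png

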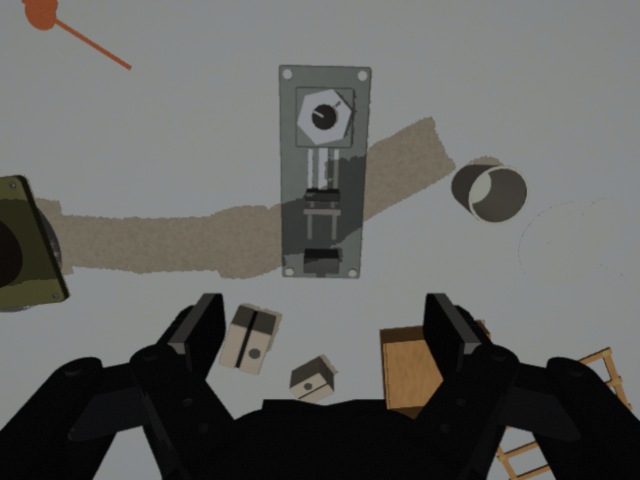

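The near view shows the mould spanning about (295–352, 178–230), with the gasket at row 209 and the hole at (323,197). The clamp screws are near (287,74), (363,75), (289,271) and (352,272). I'll take closer views from straight above both, where there is no parallax.

Run:
```python
from h import *
def z(n):
    d=np.load(n);return d["im"],d["K"],d["D"],d["T"]
im,K,D,T=z("wc.npz")
# refine screws: bright blobs
g=cv2.cvtColor(im,cv2.COLOR_RGB2GRAY)
pts=[]
for (u,v) in [(287,74),(363,75),(289,271),(352,272)]:
    w=g[v-6:v+7,u-6:u+7].astype(float); w=np.clip(w-np.percentile(w,70),0,None)
    yy,xx=np.mgrid[-6:7,-6:7]; pts.append((u+(w*xx).sum()/w.sum(),v+(w*yy).sum()/w.sum()))
print(np.round(pts,1).tolist())
c=plane([(287,74),(363,75),(289,271),(352,272)],K,D,T,.022); C=c.mean(0)
yv=(c[0]+c[1]-c[2]-c[3])[:2]; a=np.arctan2(-yv[0],yv[1]); print("screws",c.round(4).tolist(),C,a)
Y=np.array([-np.sin(a),np.cos(a)])
yaw=a+np.pi/2
tx=np.array([np.cos(yaw),np.sin(yaw)])
J=C[:2]-.03*Y - .076*tx
arm.goto([*J,.2],down(yaw)); arm.sleep(.2); a1=cap("wrist"); np.savez("wc2.npz",im=a1[0],K=a1[1],D=a1[2],T=a1[3])
yaw=2.03;tx=np.array([np.cos(yaw),np.sin(yaw)])
m=plane([(323.5,209)],*z("wm.npz")[1:],.045)[0]; print("mould",m)
arm.goto([*(m[:2]-.076*tx),.15],down(yaw)); arm.sleep(.2); a2=cap("wrist"); np.savez("wm2.npz",im=a2[0],K=a2[1],D=a2[2],T=a2[3])
A=a1[0][0:240,240:400]; B=a2[0][70:200,250:390]
A=cv2.resize(A,None,fx=2.5,fy=2.5,interpolation=cv2.INTER_CUBIC);B=cv2.resize(B,None,fx=2.8,fy=2.8,interpolation=cv2.INTER_CUBIC)
o=np.zeros((600,800,3),np.uint8);o[:A.shape[0],:A.shape[1]]=A;o[:B.shape[0],402:402+B.shape[1]]=B
save(cv2.convertScaleAbs(o,alpha=2),"pics/near.png"); print(sense()["t"])
```

```text
[[287.0, 73.7], [362.1, 75.4], [288.8, 272.4], [352.0, 273.3]]
screws [[0.5083, 0.1877, 0.022], [0.6056, 0.1755, 0.022], [0.4715, -0.0857, 0.022], [0.567, -0.0982, 0.022]] [0.53809506 0.0448322  0.022     ] -0.13685811131961945
mould [ 0.48229097 -0.29367428  0.045     ]
6.0167
```

View pics/near.png

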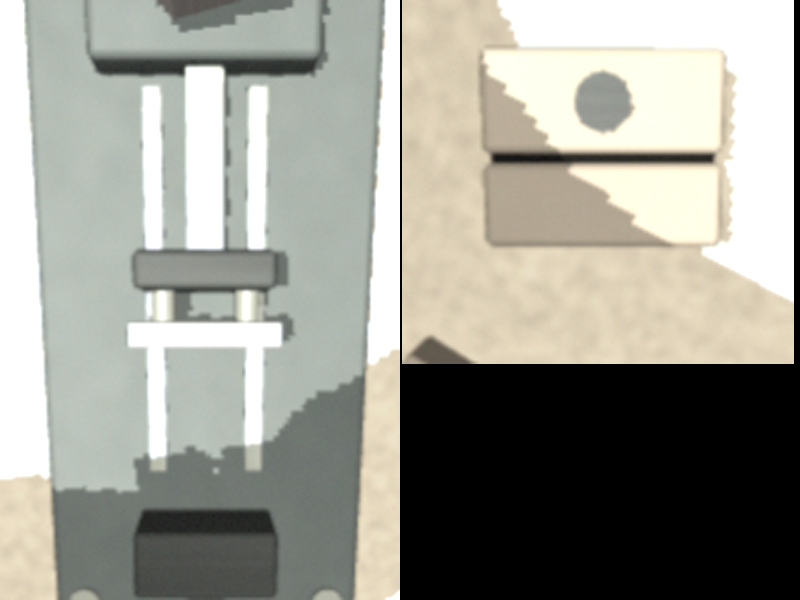

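The crop shows the mould's top face at columns 483–722 and rows 48–245, with the gasket at 158. The sliding jaw's face edge is at row 347, columns 128–282. The fixed jaw's top edge is at row 535, columns 135–277, and the foot of its face is at row 510. Next I convert these to positions.

Run:
```python
from h import *
def z(n):
    d=np.load(n);return d["K"],d["D"],d["T"]
a=-.137
def yw(v): return np.arctan2(v[1],v[0])
A=lambda L:[(240+c/2.5-.3,r/2.5-.3) for c,r in L]
B=lambda L:[(250+(c-402)/2.8-.3,70+r/2.8-.3) for c,r in L]
q=z("wc2.npz")
sj=plane(A([(128,347),(282,347)]),*q,.056); fj=plane(A([(135,535),(277,535)]),*q,.06); ff=plane(A([(136,510),(274,510)]),*q,.02)
for n,p in(("slide",sj),("fixed",fj),("foot",ff)): print(n,p.round(4).tolist(),"w",np.linalg.norm(p[1]-p[0]),"yaw",yw(p[1]-p[0]),p.mean(0))
Y=np.array([-np.sin(a),np.cos(a),0]); print("gap",(sj.mean(0)-fj.mean(0))@Y,(sj.mean(0)-ff.mean(0))@Y)
C=np.array([.5381,.0448,0]);X=np.array([np.cos(a),np.sin(a),0])
for p in(sj,fj,ff):print("clampframe",(p.mean(0)-C)@X,(p.mean(0)-C)@Y)
m=plane(B([(483,48),(722,49),(720,243),(488,245)]),*z("wm2.npz"),.045)
g=plane(B([(490,158),(715,157)]),*z("wm2.npz"),.045)
print("mould",m.round(4).tolist(),m.mean(0),[round(np.linalg.norm(m[i]-m[(i+1)%4]),4) for i in range(4)],"yaw",yw(m[1]-m[0]),yw(m[2]-m[3]),yw(g[1]-g[0]),g.mean(0))
# ring corners from wc: hex mask
d=np.load("wc.npz");g=cv2.cvtColor(d["im"],cv2.COLOR_RGB2GRAY)[80:155,285:365]
mk=(g>g[5:40].max()*0.75).astype(np.uint8); save(cv2.resize(np.hstack([g,mk*255]),None,fx=5,fy=5,interpolation=cv2.INTER_CUBIC)[:,:,None].repeat(3,2),"pics/ring.png")
```

```text
slide [[0.5078, 0.0094, 0.056], [0.5575, 0.0026, 0.056]] w 0.050197391731907 yaw -0.13528873205304914 [0.53264815 0.0059959  0.056     ]
fixed [[0.5004, -0.0523, 0.06], [0.5486, -0.0589, 0.06]] w 0.048691776438131266 yaw -0.1361313962975366 [ 0.52451001 -0.05558772  0.06      ]
foot [[0.4976, -0.052, 0.02], [0.5506, -0.0593, 0.02]] w 0.053501970525740045 yaw -0.1360136064419186 [ 0.52406143 -0.05566515  0.02      ]
gap 0.06211803229532525 0.062256002884747225
clampframe -0.00010122358112132171 -0.03918507832419297
clampframe 0.0002474801150012186 -0.10130311061951823
clampframe -0.0001863234550252943 -0.10144108120894019
mould [[0.4448, -0.284, 0.045], [0.4963, -0.2586, 0.045], [0.5177, -0.2991, 0.045], [0.465, -0.3259, 0.045]] [ 0.48097032 -0.2919127   0.045     ] [np.float64(0.0575), np.float64(0.0458), np.float64(0.0591), np.float64(0.0465)] yaw 0.45817843840564804 0.4701661624457357 0.466116309798494 [ 0.48168723 -0.29379618  0.045     ]
```

View pics/ring.png

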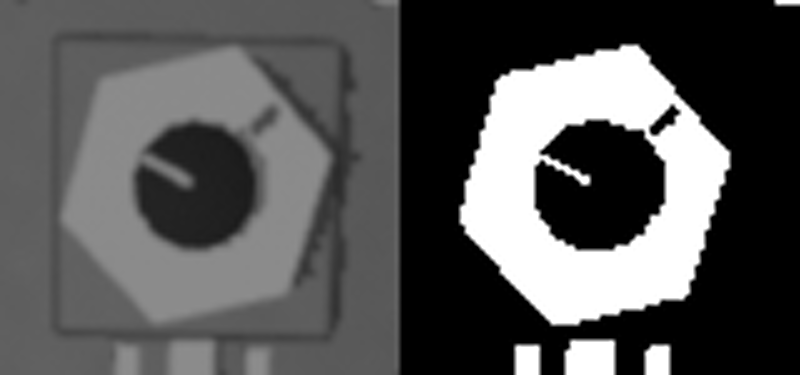

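The jaws are 62.2 mm apart, so the ring starts at about 0.73 rad. The clamp's yaw is −0.136, and the widths match the given sizes to within 1 mm. The mould is about 47 mm thick, centred at (0.481, −0.292). The ring view shows corners at (237,45), (332,155), (292,290), (155,322), (62,215) and (100,78). Now I grasp and place the mould.

```bash
cat >> h.py <<'E'
a=-.136; C=np.array([.5381,.0448]); X=np.array([np.cos(a),np.sin(a)]); Y=np.array([-np.sin(a),np.cos(a)])
E
python3 - <<'E'
from h import *
d=np.load("wc.npz")
hx=np.array([(237,45),(332,155),(292,290),(155,322),(62,215),(100,78)])/5.+[285,80]-.4
p=plane(hx,d["K"],d["D"],d["T"],.082)[:,:2]; e=np.roll(p,-1,0)-p
ang=np.degrees(np.arctan2(e[:,1],e[:,0])); print("ring c",p.mean(0),"exp",C+.085*Y,"edges deg mod60",(ang%60).round(1),np.linalg.norm(e,axis=1).round(4))
m=np.array([.481,-.292]); yaw=.465+np.pi/2
arm.goto([*m,.12],down(yaw)); 
print(arm.move_linear([*m,.006],vel=.08,contact_N=8))
s=sense();print(s["eef_pos"],s["force"])
hand.move_gripper(0.0,30); s=sense();print(s["grip_width"],s["grip_force"],s["eef_pos"])
arm.move_linear([*m,.14],vel=.12); s=sense();print(s["grip_width"],s["grip_force"],s["force"],s["t"])
t=C-.0705*Y; 
arm.goto([*t,.14],down(a+np.pi/2)); arm.sleep(.2)
s=sense();print(s["eef_pos"],t,s["grip_width"],s["t"])
im=cap("wrist")[0]; save(cv2.convertScaleAbs(im,alpha=1.8),"pics/hold.png")
E
```

```text
ring c [0.5494932  0.12898587] exp [0.5496244  0.12901513] edges deg mod60 [6.7 7.3 6.3 5.1 6.1 6.1] [0.0325 0.0315 0.0334 0.0326 0.0314 0.0322]
False
[ 0.48129585 -0.29215628  0.00643606] [ 0.288696   -0.05527806 -0.11066106]
0.6990565165516285 33.846754878759384 [ 0.48128537 -0.29215166  0.00641548]
0.7002743656445499 33.1522299349308 [-0.08084662  0.52799381 -2.01999746] 9.6417
[ 0.52846196 -0.02689039  0.13979734] [ 0.52854153 -0.02504902] 0.6995512680964899 10.8917
```

View pics/hold.png

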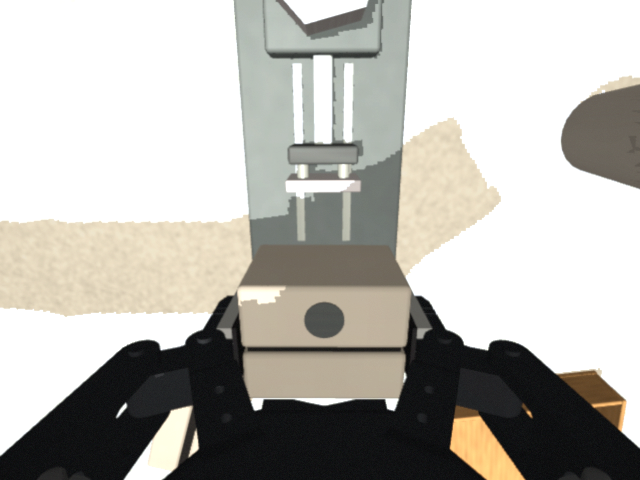

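The mould is held square by its x faces, with its top at (242–410, 285–395) and the hole at (324,320). The fingers are clear. Now I lower it, correcting the small position offset on the way.

Run:
```python
from h import *
t=C-.0705*Y; cmd=np.array([*t,.032]); 
arm.move_linear([*t,.075],vel=.1); arm.sleep(.2)
e=np.array(sense()["eef_pos"])[:2]-t; print("err",e)
ct=t-e
print(arm.move_linear([*ct,.036],vel=.06,contact_N=6)); arm.sleep(.15); s=sense();print(s["eef_pos"],t,s["force"])
print(arm.move_linear([*ct,.0235],vel=.02,contact_N=3)); s=sense();print(s["eef_pos"],s["force"],s["t"])
hand.move_gripper(1.0); arm.sleep(.3); s=sense(); print(s["eef_pos"],s["grip_width"],s["force"])
arm.move_linear([*ct,.15],vel=.12)
tx=np.array([np.cos(a+np.pi/2),np.sin(a+np.pi/2)])
arm.goto([*(C-.06*Y-.076*tx),.2],down(a+np.pi/2)); arm.sleep(.2)
im,K,D,T=cap("wrist"); np.savez("pl.npz",im=im,K=K,D=D,T=T); save(cv2.convertScaleAbs(cv2.resize(im[30:240,220:420],None,fx=2.8,fy=2.8,interpolation=cv2.INTER_CUBIC),alpha=2),"pics/placed.png"); print(sense()["t"])
```

```text
err [4.88163585e-04 6.78606481e-06]
False
[ 0.52835271 -0.02506633  0.03637336] [ 0.52854153 -0.02504902] [-0.64447921 -0.92390234 -3.89188267]
True
[ 0.52807763 -0.02503715  0.02635142] [0.12551703 1.18335743 4.30040593] 13.3917
[ 0.52721684 -0.02517045  0.02574685] 1.0022203574769617 [ 0.0809426   0.84162783 -0.63981099]
15.9333
```

View pics/placed.png

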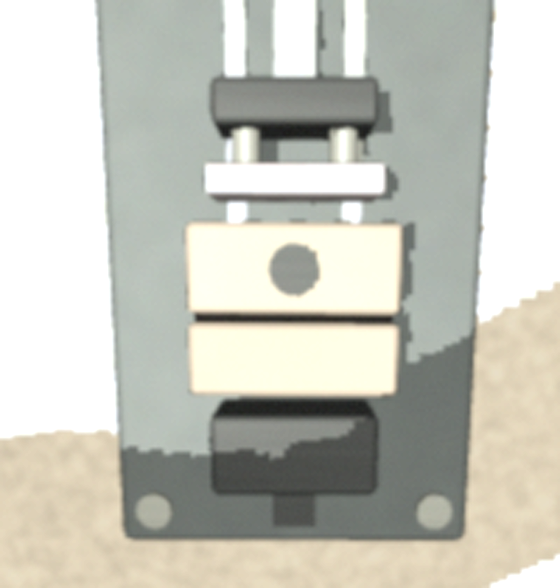

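The mould stands between the jaws at rows 223–395 and columns 187–403, square to them, with clear gaps to the sliding jaw (row 197) and the fixed jaw (about row 410). Next I grip the ring and turn it clockwise.

```bash
cat >> h.py <<'E'
P=C+.085*Y; ZR=.047
def yawnow():
    M=R.from_rotvec(sense()["ee_rot"]).as_matrix(); return np.arctan2(M[1,0],M[0,0])
def turn(y,dt=.25):
    arm.goto([*P,ZR],down(y)); arm.sleep(dt); s=sense()
    print("cmd %.3f yaw %.4f tz %.3f F %s pos %s g %.3f t %.2f"%(y,yawnow(),s["torque"][2],np.round(s["force"],1),np.round(np.array(s["eef_pos"])-[*P,ZR],4),s["grip_width"],s["t"]),flush=True)
    return s
E
python3 - <<'E'
from h import *
y0=1.165
q=inverse_kinematics([*P,ZR],down(y0)); q2=inverse_kinematics([*P,ZR],down(y0-1.7)); print(np.round(q,2),None if q2 is None else np.round(q2,2))
arm.goto([*P,.16],down(y0)); arm.sleep(.15); e=np.array(sense()["eef_pos"])[:2]-P; print(e)
print(arm.move_linear([*P,ZR],vel=.08,contact_N=6)); arm.sleep(.1); s=sense(); print(s["eef_pos"],s["force"],s["torque"])
hand.move_gripper(0.0,60); s=sense(); print(s["grip_width"],s["grip_force"],yawnow(),s["force"],s["torque"],s["t"])
turn(y0-.1); turn(y0-.2)
E
```

```text
[-0.16  0.9  -0.25  1.87  0.48  0.43 -1.18] [-0.37  0.89  0.09  1.88 -0.2   0.37 -2.22]
[ 0.00046374 -0.0027107 ]
False
[0.54992178 0.1290874  0.04742312] [-0.08472988 -0.35924966  0.20719659] [0.0170516  0.0318648  0.02486534]
0.6446288282428931 63.92653226852417 1.1644656898041417 [-1.85282378  0.01063575  5.24256763] [ 0.09941015  0.3669456  -0.20559225] 19.0417
cmd 1.065 yaw 1.0652 tz -0.441 F [-3.2  0.9  5.2] pos [-0.0005  0.0002  0.0005] g 0.646 t 19.54
cmd 0.965 yaw 0.9651 tz -0.418 F [-2.5 -0.2  6.6] pos [-0.0005  0.0002  0.0005] g 0.649 t 20.04
```

Run:
```python
from h import *
for y in (.715,.465,.315): turn(y)
im,K,D,T=cap("wrist"); np.savez("t1.npz",im=im,K=K,D=D,T=T)
for y in (.215,.165,.115): turn(y)
```

```text
cmd 0.715 yaw 0.7169 tz -0.433 F [-2.6  0.5  6.2] pos [-0.0005  0.0002  0.0004] g 0.648 t 20.57
cmd 0.465 yaw 0.4667 tz -0.460 F [-2.   1.1  5.9] pos [-0.0005  0.0002  0.0005] g 0.645 t 21.08
cmd 0.315 yaw 0.3168 tz -0.389 F [-2.8  0.6  6.9] pos [-0.0004  0.0002  0.0005] g 0.648 t 21.58
cmd 0.215 yaw 0.2169 tz -0.436 F [-1.9  1.1  6.9] pos [-0.0005  0.0002  0.0005] g 0.645 t 22.13
cmd 0.165 yaw 0.1669 tz -0.417 F [-2.6 -0.6  6.4] pos [-0.0005  0.0002  0.0005] g 0.649 t 22.63
cmd 0.115 yaw 0.1168 tz -0.416 F [-2.5 -0.   5.7] pos [-0.0005  0.0001  0.0005] g 0.647 t 23.13
```

Run:
```python
from h import *
for y in (.065,.025,-.015,-.055,-.095):
    turn(y,.15); L=[]
    for _ in range(6): arm.sleep(.03); L.append(sense()["torque"][2])
    print("   mean tz %.3f sd %.3f"%(np.mean(L),np.std(L)))
    if np.mean(L)>-.3: break
im,K,D,T=cap("wrist"); np.savez("t2.npz",im=im,K=K,D=D,T=T); save(cv2.convertScaleAbs(im,alpha=1.8),"pics/t2.png")
```

```text
cmd 0.065 yaw 0.0669 tz -0.421 F [-2.7  0.6  6. ] pos [-0.0005  0.0002  0.0005] g 0.646 t 23.53
   mean tz -0.419 sd 0.033
cmd 0.025 yaw 0.0271 tz -0.363 F [-3.  -0.4  5.8] pos [-0.0004  0.0002  0.0005] g 0.648 t 24.13
   mean tz -0.371 sd 0.025
cmd -0.015 yaw -0.0129 tz -0.363 F [-2.5 -0.6  5.9] pos [-0.0005  0.0002  0.0005] g 0.649 t 24.73
   mean tz -0.357 sd 0.025
cmd -0.055 yaw -0.0528 tz -0.306 F [-1.8  0.   6.6] pos [-0.0005  0.0002  0.0005] g 0.645 t 25.33
   mean tz -0.359 sd 0.027
cmd -0.095 yaw -0.0926 tz -0.335 F [-1.8  0.2  6.2] pos [-0.0005  0.0002  0.0005] g 0.645 t 25.93
   mean tz -0.298 sd 0.031
```

View pics/t2.png

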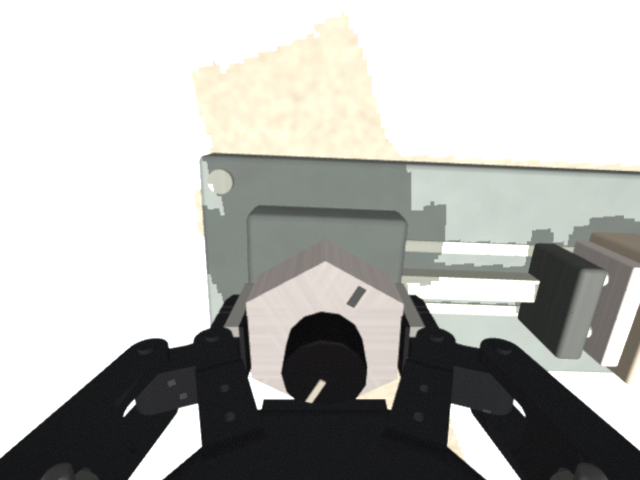

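The fingers hold the ring by two flats and are clear of the black knob at (325,375). The sliding jaw at (615,310) has reached the mould at (632,300). The rest torque has risen by about 0.12 N m, which is about 10 N, so I go on in finer steps with more averaging.

Run:
```python
from h import *
def avg(n=40):
    L=[]
    for _ in range(n): arm.sleep(.03); L.append(sense()["torque"][2])
    print("   yaw %.4f mean tz %.4f sd %.3f"%(yawnow(),np.mean(L),np.std(L))); return np.mean(L)
avg()
for y in (-.12,-.145):
    turn(y,.15); m=avg()
    if m>-.22: break
print(sense()["t"])
```

```text
yaw -0.0926 mean tz -0.3048 sd 0.030
cmd -0.120 yaw -0.1163 tz -0.021 F [-2.2 -0.6  6. ] pos [-0.0005  0.0002  0.0005] g 0.649 t 27.92
   yaw -0.1163 mean tz -0.0016 sd 0.023
29.25
```

Run:
```python
from h import *
turn(-.148,.15); L=[]
for _ in range(30): arm.sleep(.03); L.append(sense()["torque"][2])
print(yawnow(),np.mean(L),sense()["t"])
```

```text
cmd -0.148 yaw -0.1443 tz -0.015 F [-1.8 -0.5  5.5] pos [-0.0005  0.0002  0.0005] g 0.647 t 29.65
-0.14417830856980549 -0.00018432731395108954 30.65
```

Run:
```python
from h import *
hand.move_gripper(1.0); arm.sleep(.2); s=sense(); print(s["force"],s["torque"],s["grip_width"])
arm.move_linear([*P,.17],vel=.1)
tx=Y
arm.goto([*(C-.06*Y-.076*Y),.2],down(a+np.pi/2)); arm.sleep(.2)
im,K,D,T=cap("wrist"); save(cv2.convertScaleAbs(cv2.resize(im[0:240,220:420],None,fx=2.5,fy=2.5,interpolation=cv2.INTER_CUBIC),alpha=2),"pics/end.png"); print(sense()["t"])
```

```text
[ 0.21320141 -0.22844732 -0.71712349] [0.01009831 0.00401249 0.01758173] 0.9979178986949035
34.2167
```

Run:
```python
from h import *
# numeric check of the end crop: bright profile down the middle columns (jaw, mould halves, fixed jaw)
im=cv2.imread("pics/end.png",0)
for c in (255,320):
    p=im[100:600,c-3:c+4].mean(1); e=np.where(np.abs(p[4:]-p[:-4])>60)[0]+102
    print(c,e.tolist())
for r in (330,):
    p=im[r-3:r+4].mean(0); print(np.where(np.abs(p[4:]-p[:-4])>60)[0]+2)
```

```text
255 [195, 196, 197, 198, 243, 244, 245, 246, 247, 266, 267, 268, 311, 312, 313, 355, 356, 357, 371, 372, 373, 374, 375, 376, 379, 380, 381, 382, 383, 384, 385, 442, 443, 444, 445, 554, 555, 556]
320 [195, 196, 197, 198, 243, 244, 245, 246, 266, 267, 371, 372, 373, 374, 375, 376, 379, 380, 381, 382, 383, 384, 385, 442, 443, 444, 445, 446, 447, 554, 555, 556]
[ 95  96  97 165 166 237 238 239 281 282 283 351 352 353 354 355 422 423
 424]
```

Run:
```python
from h import *
A=cv2.cvtColor(np.load("pl.npz")["im"],cv2.COLOR_RGB2GRAY); d=cap("wrist"); B=cv2.cvtColor(d[0],cv2.COLOR_RGB2GRAY); np.savez("end.npz",im=d[0],K=d[1],D=d[2],T=d[3])
for n,I in(("before",A),("after",B)):
    print(n); 
    for lo,hi in((300,304),(321,330),(347,352)): print(lo,I[50:115,lo:hi].mean(1).astype(int).tolist())
```

```text
before
300 [134, 134, 134, 134, 133, 132, 122, 93, 61, 63, 68, 68, 69, 70, 71, 72, 72, 73, 73, 74, 75, 71, 59, 43, 27, 22, 35, 43, 48, 78, 104, 112, 115, 116, 116, 116, 115, 107, 116, 134, 140, 140, 140, 140, 141, 141, 140, 138, 117, 74, 48, 63, 102, 122, 124, 124, 124, 124, 124, 118, 119, 128, 133, 133, 134]
321 [139, 139, 139, 139, 139, 138, 128, 97, 61, 60, 65, 66, 67, 67, 68, 69, 70, 71, 72, 72, 72, 68, 58, 44, 26, 17, 15, 15, 19, 41, 72, 88, 89, 89, 89, 90, 89, 87, 109, 133, 140, 140, 140, 140, 140, 140, 140, 138, 121, 83, 51, 54, 76, 89, 90, 90, 91, 90, 83, 91, 112, 125, 132, 133, 133]
347 [118, 115, 115, 115, 115, 117, 111, 85, 58, 59, 63, 65, 65, 65, 65, 66, 67, 69, 70, 70, 70, 67, 56, 44, 27, 20, 24, 29, 37, 53, 69, 77, 77, 76, 75, 80, 86, 83, 108, 134, 140, 140, 140, 140, 141, 141, 141, 139, 123, 85, 52, 59, 92, 109, 110, 111, 111, 109, 106, 100, 108, 124, 131, 133, 133]
after
300 [138, 138, 138, 138, 138, 138, 138, 138, 138, 139, 138, 138, 139, 139, 138, 138, 139, 139, 139, 139, 139, 138, 138, 138, 137, 137, 137, 135, 113, 70, 62, 69, 70, 71, 71, 72, 73, 73, 74, 74, 74, 74, 69, 57, 41, 32, 50, 69, 97, 113, 115, 114, 114, 113, 112, 115, 122, 133, 140, 140, 140, 141, 141, 141, 141]
321 [138, 139, 139, 139, 139, 139, 139, 139, 139, 139, 138, 138, 139, 139, 139, 139, 139, 139, 139, 139, 139, 139, 139, 139, 139, 139, 139, 136, 111, 60, 59, 66, 68, 68, 68, 69, 70, 71, 72, 73, 73, 73, 68, 57, 40, 22, 16, 27, 68, 87, 90, 90, 90, 90, 90, 90, 110, 132, 140, 141, 140, 141, 141, 141, 141]
347 [105, 105, 104, 100, 101, 105, 106, 106, 106, 106, 106, 106, 107, 106, 106, 106, 105, 101, 100, 100, 99, 100, 102, 104, 104, 104, 104, 102, 84, 55, 57, 63, 64, 64, 64, 65, 66, 67, 68, 69, 70, 69, 64, 54, 40, 29, 40, 57, 72, 77, 74, 74, 75, 79, 84, 90, 112, 133, 140, 141, 141, 141, 140, 141, 141]
```

Run:
```python
from h import *
def z(n):
    d=np.load(n);return d["K"],d["D"],d["T"]
def yc(r,n,zz): return (plane([(325,r)],*z(n),zz)[0][:2]-C)@Y*1000
pb,pa=yc(88.2,"pl.npz",.056),yc(106.2,"end.npz",.056); print("pad",pb,pa,pb-pa)
for zz in(.044,.05,.056,.06):
    b=[yc(57.0,"pl.npz",zz),yc(78.2,"end.npz",zz)]; f=[yc(73.0,"pl.npz",zz),yc(93.7,"end.npz",zz)]
    print(zz,"block travel",b[0]-b[1],f[0]-f[1],"compr",b[0]-b[1]-(pb-pa),"depth",b[0]-f[0])
print(sense()["t"])
```

```text
pad -31.456240111417877 -45.42603928269336 13.969799171275483
0.044 block travel 16.194820722470762 16.227144317943534 compr 2.2250215511952796 depth 11.588680721880579
0.05 block travel 15.879903245598264 15.912106174534689 compr 1.9101040743227813 depth 11.355368191852751
0.056 block travel 15.564985768725757 15.59706803112584 compr 1.5951865974502741 depth 11.122055661824936
0.06 block travel 15.35504078414406 15.387042602186614 compr 1.3852416128685778 depth 10.966513975139707
34.2667
```

The picture gives about 1.75 mm of spring compression, or roughly 14 N. That agrees with the torque estimate of 13–17 N, so I hand the job in.

```bash
python3 -c "
from h import *
print(ticket.finish_job())"
```

```text
the job is handed in; nothing more can be done
None
```

The mould stands square between the jaws, clamped at an estimated 14 N with only the ring turned, and the gripper is open and clear; I handed the job in at about 34 s, and no verdict came back.

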